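# Set the wax warmer and open the wax jar

## Task

Get the moustache wax ready: first turn the warmer's dial until its pointed nose lines up with the steel index tab beside it, without shifting the tab, then unscrew the cap of the square jar that the warmer's well braces (counter-clockwise from above; about a sixth of a turn, a little over 60 degrees, frees it, so stop about there and never go past a quarter turn). Lift the cap straight off and finish still holding it level, two or three centimetres above the middle of the open jar, with the jar left down in its well. The things lying around stay where they are.

Things in the scene. Friction and masses are not known exactly. Their poses are not given: they have to be found in the camera images.
- warmer: Wax warmer fixed to the ledge: aluminium box 130 mm (x) by 250 mm (y) by 45 mm high, black foot trim. Origin: centre of its underside, on the ledge; z up. In its top, centred at (0, +65 mm), is a square well 64 by 64 mm, 30 mm deep (floor 15 mm above the ledge) that holds the jar and keeps it from turning. The dial's axis is vertical through (0, -65 mm).
- dial (a joint): Turn of the dial about its vertical axis, rad, growing CLOCKWISE seen from above; at 0 the nose points along the warmer's +x (away from the robot). Range -0.3 to 2.1. Light friction (0.06 N m), stays where it is left.
- dial_grip (a point): Point on the dial's axis, 73 mm above the ledge, 10 mm below the top of its black grip bar; its x axis points along the bar to the nose. The bar is 13 mm thick, 47 mm long (24 mm behind the axis, pointed nose 23 mm ahead of it) and runs from 55 to 85 mm above the ledge, on a black disc of 54 mm diameter whose top is 55 mm above the ledge. A white line on top runs to the nose, and a short white stroke on the disc lies just under the nose's tip.
- marker (a joint): Angle of the flat ring that carries the index tab, about the dial's axis, rad, same sense and zero as dial: the dial is set when dial equals marker. At the start it is 0.4 to 1.5 more than dial.
- index_mark (a point): Top of the steel index tab (16 by 6 mm, 3 mm thick), 38 mm out from the dial's axis and 48 mm above the ledge, lying flat on the warmer; its x axis points outward from the dial's axis. Not to be moved.
- jar: Loose amber glass jar (0.3 kg) standing in the well, with 1 mm play at each side. Square foot 62 by 62 by 55 mm (its shoulder is 70 mm above the ledge when seated), round neck 36 mm diameter above. Origin: centre of its underside; z up; seated, the origin is 15 mm above the warmer's.
- jar_thread (a joint): How far the thread ring under the cap has been unscrewed, rad, growing COUNTER-CLOCKWISE seen from above; 0 is tight (start). It turns with the cap, up to 0.1 rad behind it, against 0.3 N m of friction, and does not spring back. Up to 0.9 rad the cap is locked to the jar and lifting would pull the jar out; from 0.95 to 1.6 the cap lifts straight off. It stays at its value after the cap is lifted. The cap does not rise while it is turned; it rises only when lifted.
- jar_rim (a point): Centre of the jar's mouth, top of the neck, 81 mm above the jar's origin (96 mm above the ledge when seated).
- cap: Loose knurled steel screw cap of the jar (60 g), 56 mm diameter, 26 mm tall. Origin: centre of its lower edge; z up. Screwed on, its lower edge is 74 mm above the ledge (22 mm below the rim, 4 mm above the jar's shoulder) and its top 100 mm above the ledge.
- trimmer: Black trimmer 150 by 40 by 32 mm with clear guard combs clipped on, lying on the ledge; bystander. Origin: underside.
- comb: Steel moustache comb 105 by 24 by 4 mm lying in front of the warmer; bystander.
- brush: Wooden brush 95 by 38 by 26 mm lying behind the warmer; bystander.
- lotion: Green glass bottle, 48 mm diameter, 115 mm tall, upright; bystander.
- tumbler: Glass tumbler, 68 mm diameter, 85 mm tall; bystander.
- cream: Round white cream pot, 64 mm diameter, 45 mm tall, upright on the ledge; bystander, not the jar to open.
Things that resemble listed ones, but are neither listed nor needed, are in the scene too. What is meant by the cap is not turquoise, and is the larger of those in its own colour.

How it is judged:
By the outcome, as a careful person would: the job done as asked, in the order asked, and still so for the second after the job is handed in, while the arm keeps its last pose, push and grip.
It also fails if it takes over 48 s, if anything falls off the work surface, if the arm or the gripper's body presses on something with over 40 N, if the wrist force passes 120 N, or if a joint passes its speed limit or range.

## Robot

A 6-joint arm with a two-finger parallel gripper is mounted at the origin on the work surface. World frame = base frame: x ahead of the robot, y to its left, z up, the work surface at z = 0. Lengths are in mm, angles in degrees, forces in N, time in s.
With the tool pointing down it reaches from about 350 to 850 mm from the base axis. Payload 8.1 kg.
Tool frame: the origin (TCP) lies between the finger pads; the fingertips stand 22 mm ahead of it and the grasp point (between the pads) lies 3 mm ahead of it; z points along the fingers, y is the line along which they close (so a half turn about z gives the same grasp; the last joint's range is limited). The gripper opens to 85 mm and grips with 20 to 120 N. Pads are 22 mm wide; open, the fingers measure 114 mm over their backs; the gripper's body (76 mm by 85 mm) begins 54 mm behind the grasp point. The pads swing forward as they close: fully open they stand 13 mm farther back than shut.
Start: joints at [59.851, 7.471, 85.268, -0, 87.261, -4.893], TCP at [255.978, 542.661, 253.292] pointing down, gripper open.
Joint ranges: [-169.43, 169.43], [-51.17, 129.36], [1.28, 143.12], [-76.62, 256.62], [0, 156.53], [-152.29, 152.29]. Speed limits (degrees/s): [136.94, 136.94, 159.86, 180, 180, 180].

## Interface

Orientations are given as [roll, pitch, yaw] about the fixed x, y, z axes, in that order (R = Rz(yaw) Ry(pitch) Rx(roll)).
In Python, from bench import sense, snapshot, calibration, hand_in gives the robot as it stands.
- The arm moves only by the shell command python3 -m crank 'ROWS' [FORCE]. ROWS is JSON, a list of rows, each a list of 5 numbers: the shift along the tool's x, y, z in cm, then the turn about the tool's z in rad, then the finger opening in cm, from 0 to 8.54. A call has 1 to 20 rows; each row is the pose to reach, as a shift and turn from the pose commanded when the call began, along the tool's axes at that moment; what a row does not reach only later rows make up. A row lasts 1/10 s, in which the tool goes at most 50 mm and 8.59 degrees, less where a joint would pass 70% of its speed; a pose out of reach is approached as far as the arm can. A call with a gripper value outside its range is refused whole. The fingers move at their own pace and stop on an object; FORCE is the grip in N (left out, the last holds). Time passes only in rows, so rows that repeat a pose let the fingers close. It gives the time, the measured TCP pose, the force, the opening and the grip force at its end, in the units of the state.
- sense(): the state, without advancing time (a new reading comes with each control period).
- snapshot(name): name is "scene" or "top" or "wrist"; returns (picture, depth): 384x512x3 uint8, red, green, blue; 384x512 float32, mm along the optical axis (not along the pixel's ray), 0 where there is no reading.
- calibration(name): a dict with "fovy" (degrees; the focal length in pixels is half the picture's height over the tangent of half this angle, whatever the lens; pixels are square), "cx", "cy" (the principal point, pixels), "rvec" (rotation vector, rad) and "tvec" (3), from world to camera coordinates, as OpenCV has them; the wrist camera has in their place "tool_from_camera" (4x4, takes a point from camera to tool coordinates, whose origin is the TCP and whose axes are the flange's). Camera axes: x right, y down, z forward; pixel columns grow to the right and rows downward; lengths in mm; the calibration is good to about 2 mm. The wrist camera is an equidistant fisheye: a pixel r from the principal point sees the ray r / f radians off the axis. A picture is of the moment at which its call begins: read the wrist's pose just before it. calibration takes no time and is no camera call.
- hand_in(): hands the job in; it is judged then, once.
The state is a dict: "time": time; "joint_pos": joint angles; "qd": joint speeds; "joint_efforts": joint torques, N m; "tool_pos": TCP position; "tcp_rot": TCP orientation; "ft_force": force on the tool from outside, world axes, zero at the start; "wrist_torque": the same for the moment, N m; "finger_gap": finger opening in mm; "grip_force": force on a finger pad.
Only numpy, scipy, OpenCV 4.12 (cv2) and the standard library are available. Lean on these libraries where they do the work, as an engineer would, in place of code of your own. Each camera call takes 0.05 s, during which the arm holds its last target. There are 200 camera calls.

## Working session

There is one attempt and no reset: what is moved stays moved. The work goes in short steps, Python scripts to look and compute and a shell command to move; the robot and the scene stay as the last step left them, time stands still between calls to the robot, and variables do not carry over. Pictures are saved under pics/ and viewed, at most 11 in all, crops included, and the job is handed in when it is done.

```bash
mkdir -p pics; ls; cat > h.py <<'E'
import numpy as np,cv2
from bench import *
def world(name,uv,depth=None,z=None):
    c=calibration(name);f=192/np.tan(np.radians(c["fovy"]/2))
    R,_=cv2.Rodrigues(np.array(c["rvec"],float));t=np.array(c["tvec"],float).ravel()
    d=np.array([(uv[0]-c["cx"])/f,(uv[1]-c["cy"])/f,1.]);o=-R.T@t;w=R.T@d
    s=depth if z is None else (z-o[2])/w[2]
    return o+s*w
def save(n,p,im): cv2.imwrite("pics/"+p,im[...,::-1])
E
python3 - <<'E'
from h import *
for n in("scene","top"):
    im,d=snapshot(n);np.savez("pics/"+n,im=im,d=d);save(n,n+".png",im);print(calibration(n))
print(sense())
print(calibration("wrist"))
E
```

```text
pics
{'fovy': 48.52927147665421, 'cx': 256.25051817733913, 'cy': 193.1854514835292, 'rvec': array([ 0.72153336,  2.70836215, -1.01062831]), 'tvec': array([ 431.05004041, -163.29562816, 1655.23461924])}
{'fovy': 46.3804803427027, 'cx': 258.84496528062704, 'cy': 193.30636364821464, 'rvec': array([ 2.15749219, -2.05533005,  0.21509222]), 'tvec': array([   7.97970705,  493.00167273, 1113.89886039])}
{'time': 0.1, 'joint_pos': array([ 5.98504824e+01,  7.51183598e+00,  8.53234940e+01, -3.91300037e-04,
        8.72615773e+01, -4.89189670e+00]), 'qd': array([ 0.01709993, -0.18065115, -0.2353847 , -0.013901  ,  0.04540263,
        0.01097671]), 'joint_efforts': array([ 1.57462411e-03, -5.70958042e+01, -5.01935291e+01, -2.36493713e-05,
        8.27456155e-03,  7.96755694e-05]), 'tool_pos': array([255.75167869, 542.25222896, 252.33394816]), 'tcp_rot': array([-1.79903412e+02, -7.87446333e-03,  1.54742391e+02]), 'ft_force': array([-0.02753668,  0.14718325,  0.13119053]), 'wrist_torque': array([0.02847422, 0.0301085 , 0.02378652]), 'grip_force': 0.0, 'finger_gap': 85.3234977109096}
{'fovy': 65.70646984690485, 'cx': 252.5059791000294, 'cy': 188.3062150956233, 'tool_from_camera': array([[-5.90976430e-04, -9.54667991e-01, -2.97672096e-01,
         7.62273167e+01],
       [ 9.99999478e-01, -3.16140477e-04, -9.71427724e-04,
         1.27230767e+00],
       [ 8.33284755e-04, -2.97672515e-01,  9.54667680e-01,
        -1.21312030e+02],
       [ 0.00000000e+00,  0.00000000e+00,  0.00000000e+00,
         1.00000000e+00]])}
```

View pics/top.png

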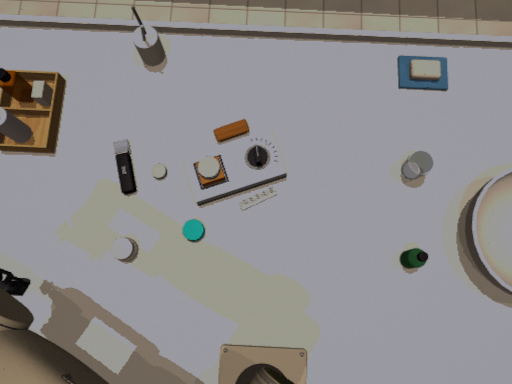

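View pics/scene.png

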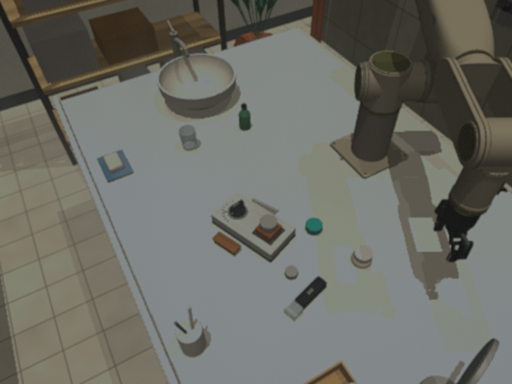

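The top view shows the warmer at about (235,168), with the jar cap at (208,167) and the dial at (258,156). In the scene view they are at (268,224) and (237,209).

Things that could pass for the cap in the top view:
- steel cap on the jar (208,167)
- small pale cap (160,171)
- turquoise cap (194,231)
- cream pot (123,249)

I choose (208,167), because it is on the square jar in the well. I'll check it in a close crop.

```bash
python3 - <<'E'
from h import *
a=np.load("pics/top.npz");im=a["im"];d=a["d"]
save("t","c1.png",cv2.resize(im[115:215,145:295],None,fx=5.3,fy=5.3,interpolation=cv2.INTER_CUBIC))
for uv in[(208,167),(258,156),(235,185),(160,171),(123,249)]: print(uv,world("top",uv,depth=d[uv[1],uv[0]]).round(1))
E
```

```text
(208, 167) [543.9 163.   98.4]
(258, 156) [584.6  38.5  79.6]
(235, 185) [512.8  95.6  45.3]
(160, 171) [547.1 301.8  22.3]
(123, 249) [331.9 372.   42.2]
```

View pics/c1.png

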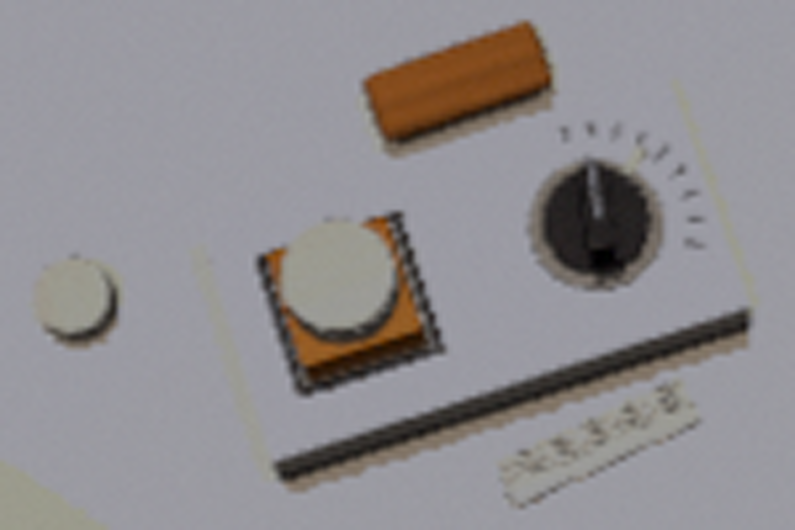

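The crop shows that the jar cap at (335,280) is larger than the loose steel one at (77,300). The dial is at (597,222) with its nose pointing up, and the tab is near (637,155). I'll move above the dial and look with the wrist camera.

```bash
python3 -m crank '[[-49.5,-32,7,-0.44,8.5],[-49.5,-32,7,-0.44,8.5],[-49.5,-32,7,-0.44,8.5],[-49.5,-32,7,-0.44,8.5],[-49.5,-32,7,-0.44,8.5],[-49.5,-32,7,-0.44,8.5],[-49.5,-32,7,-0.44,8.5],[-49.5,-32,7,-0.44,8.5],[-49.5,-32,7,-0.44,8.5],[-49.5,-32,7,-0.44,8.5],[-49.5,-32,7,-0.44,8.5],[-49.5,-32,7,-0.44,8.5],[-49.5,-32,7,-0.44,8.5],[-49.5,-32,7,-0.44,8.5],[-49.5,-32,7,-0.44,8.5],[-49.5,-32,7,-0.44,8.5],[-49.5,-32,7,-0.44,8.5]]' 40
cat >> h.py <<'E'
from scipy.spatial.transform import Rotation as Ro
def wpix(s,uv,z=None,d=None):
    c=calibration("wrist");f=192/np.tan(np.radians(c["fovy"]/2));T=np.array(c["tool_from_camera"])
    p=np.array([uv[0]-c["cx"],uv[1]-c["cy"]]);r=np.hypot(*p);th=r/f
    v=np.array([*(p/max(r,1e-9)*np.sin(th)),np.cos(th)])
    R=Ro.from_euler("xyz",s["tcp_rot"],degrees=True).as_matrix()
    o=R@T[:3,3]+s["tool_pos"];w=R@T[:3,:3]@v
    k=(z-o[2])/w[2] if z is not None else d/v[2]
    return o+k*w
def wsnap(n):
    s=sense();im,d=snapshot("wrist");np.savez("pics/"+n,im=im,d=d,**s);save("w",n+".png",cv2.resize(im,(768,576)));return s
E
python3 -c "
from h import *
s=wsnap('w1');print(s['tool_pos'],s['tcp_rot'],s['joint_pos'])"
```

```text
time: 1.8
tool_pos: [566.8, 43.3, 183.6]
tcp_rot: [180.0, 0.0, -179.9]
ft_force: [-0.3, -0.7, -0.2]
finger_gap: 85.0
grip_force: 0.0
[566.82270769  43.29489105 183.59696911] [ 1.79992646e+02  2.33622097e-02 -1.79938916e+02] [-8.04184855e-01  5.05101360e+00  9.52289325e+01  7.83211063e-03
  7.96968055e+01 -9.08666692e+01]
```

View pics/w1.png

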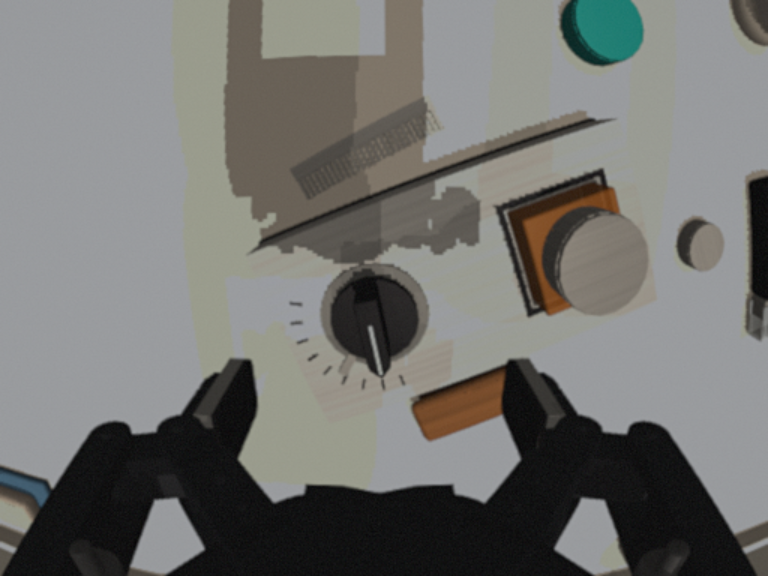

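The wrist view shows the dial around (373,312), with its nose at about (381,374). The tab is near (347,362), and the cap is at (600,262). I'll enlarge the dial.

```bash
python3 -c "
from h import *
a=np.load('pics/w1.npz');im=a['im']
save('w','c2.png',cv2.resize(im[165:270,190:330],None,fx=5.6,fy=5.6,interpolation=cv2.INTER_CUBIC))"
```

```text
(no output)
```

View pics/c2.png

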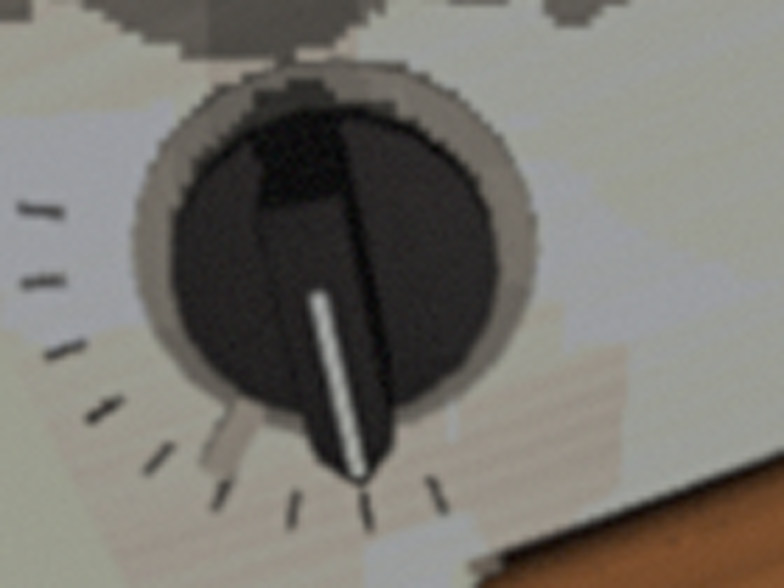

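```bash
python3 -c "
from h import *
a=np.load('pics/w1.npz')
P=lambda u,v,z: wpix(a,(190+u/5.6-.5+.09,165+v/5.6-.5+.09),z=z)[:2]
L=P(318,295,85);N=P(358,475,85);C=P(334,262,55);Rg=P(335,245,47)
to=P(216,469,48);ti=P(239,404,48)
ang=lambda v:np.degrees(np.arctan2(v[1],v[0]))
print(L,N,C,Rg,to,ti)
print('bar',ang(N-L),ang(N-C),'tab',ang(to-ti),ang(to-C),ang(ti-C),np.linalg.norm(to-C),np.linalg.norm(N-C))
print('line perp offset',np.cross(N-L,C-L)/np.linalg.norm(N-L))
Q=lambda u,v,z: wpix(a,(u/1.5-.17,v/1.5-.17),z=z)[:2]
e1=Q(258,245,45);e2=Q(605,120,45);print('front edge',e1,e2,ang(e2-e1)-90)
print('cap',Q(603,262,100))
d=a['d'];print(wpix(a,(402,175),d=float(d[175,402])))
"
```

```text
[584.00304028  39.42045096] [613.4689471   45.19989819] [590.88358711  41.35865704] [591.03709705  41.43605424] [633.02054839  20.41372578] [620.13427502  24.81687728]
bar 11.097127988334957 9.652310627045257 tab -18.86494695345531 -26.430496489941817 -29.488924768776535 47.055431690575986 22.909683965592084
line perp offset 0.5776481533715033
front edge [548.06809445 -29.64085398] [465.96908273 184.90968735] 20.939640105125335
cap [543.6764715  160.40074374]
[543.93664519 160.30658848 100.54795047]<string>:10: DeprecationWarning: Arrays of 2-dimensional vectors are deprecated. Use arrays of 3-dimensional vectors instead. (deprecated in NumPy 2.0)
```

```bash
python3 -m crank '[[-2.4,-0.2,3,-0.18,5],[-2.4,-0.2,5,-0.18,5],[-2.4,-0.2,7,-0.18,5],[-2.4,-0.2,8.5,-0.18,5],[-2.4,-0.2,9.5,-0.18,5],[-2.4,-0.2,10.1,-0.18,5],[-2.4,-0.2,10.1,-0.18,5],[-2.4,-0.2,10.1,-0.18,3],[-2.4,-0.2,10.1,-0.18,2],[-2.4,-0.2,10.1,-0.18,1.5],[-2.4,-0.2,10.1,-0.18,1],[-2.4,-0.2,10.1,-0.18,1],[-2.4,-0.2,10.1,-0.18,1],[-2.4,-0.2,10.1,-0.18,1]]' 20
```

```text
time: 3.25
tool_pos: [591.7, 40.1, 83.2]
tcp_rot: [-180.0, 0.1, -169.7]
ft_force: [-1.4, 0.3, 6.7]
finger_gap: 13.0
grip_force: 21.8
```

```bash
python3 -m crank '[[0,0,0,0.1,1],[0,0,0,0.2,1],[0,0,0,0.3,1],[0,0,0,0.4,1],[0,0,0,0.5,1],[0,0,0,0.58,1],[0,0,0,0.63,1],[0,0,0,0.63,1],[0,0,0,0.63,1]]' 20; python3 -m crank '[[0,0,0,0,2],[0,0,0,0,3],[0,0,0,0,4],[0,0,0,0,4],[0,0,-2,0,4],[0,0,-4,0,4],[1,0,-6,0,6],[2,0,-7,0,8.5],[3,0,-7,0,8.5],[3,0,-7,0,8.5],[3,0,-7,0,8.5]]'
python3 -c "
from h import *
s=wsnap('w2');print(s['tool_pos'],s['tcp_rot'],s['joint_pos'])
a=np.load('pics/w2.npz');im=a['im']
save('w','c3.png',cv2.resize(im,None,fx=4,fy=4,interpolation=cv2.INTER_CUBIC)[560:1120,640:1360])"
```

```text
time: 4.15
tool_pos: [591.8, 40.7, 83.2]
tcp_rot: [179.9, 0.1, 154.2]
ft_force: [0.4, 3.3, 5.3]
finger_gap: 12.5
grip_force: 21.3
time: 5.25
tool_pos: [563.5, 53.1, 151.2]
tcp_rot: [-180.0, -0.1, 154.2]
ft_force: [0.9, 0.5, -0.6]
finger_gap: 85.1
grip_force: 0.0
[563.46653902  53.11187426 151.19063239] [-1.79956873e+02 -7.06052282e-02  1.54188627e+02] [ 1.99118669e-01  6.38945760e+00  9.73109118e+01 -8.02169684e-03
  7.63819975e+01 -6.39876406e+01]
```

View pics/c3.png

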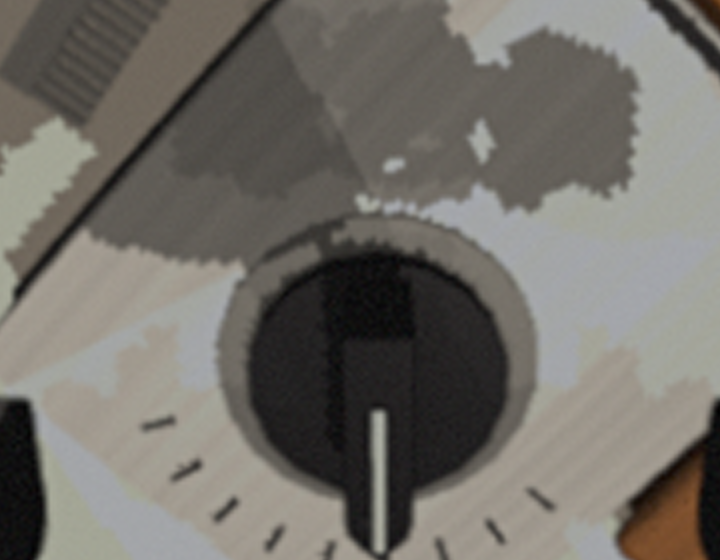

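The nose tip is at (380,552) in the crop and hides the tab from this side, so I'll look from directly overhead.

```bash
python3 -m crank '[[-4,0,-1,0,8.5],[-8,0,-1,0,8.5],[-12,0,-1,0,8.5],[-13,0,-1,0,8.5],[-13,0,-1,0,8.5],[-13,0,-1,0,8.5]]'
python3 -c "
from h import *
s=wsnap('w3');print(s['tool_pos'],s['tcp_rot'],s['joint_pos'])
a=np.load('pics/w3.npz');im=a['im']
save('w','c4.png',cv2.resize(im,None,fx=6,fy=6,interpolation=cv2.INTER_CUBIC)[200:800,1120:1920])"
```

```text
time: 5.9
tool_pos: [680.3, -3.3, 161.2]
tcp_rot: [-180.0, -0.1, 154.2]
ft_force: [0.0, 0.5, -1.3]
finger_gap: 85.0
grip_force: 0.0
[680.30173245  -3.27588271 161.15163478] [-1.79970161e+02 -1.16844736e-01  1.54161381e+02] [-4.59938463e+00  2.29618633e+01  7.67426369e+01  1.47217588e-02
  8.04152179e+01 -6.87632622e+01]
```

View pics/c4.png

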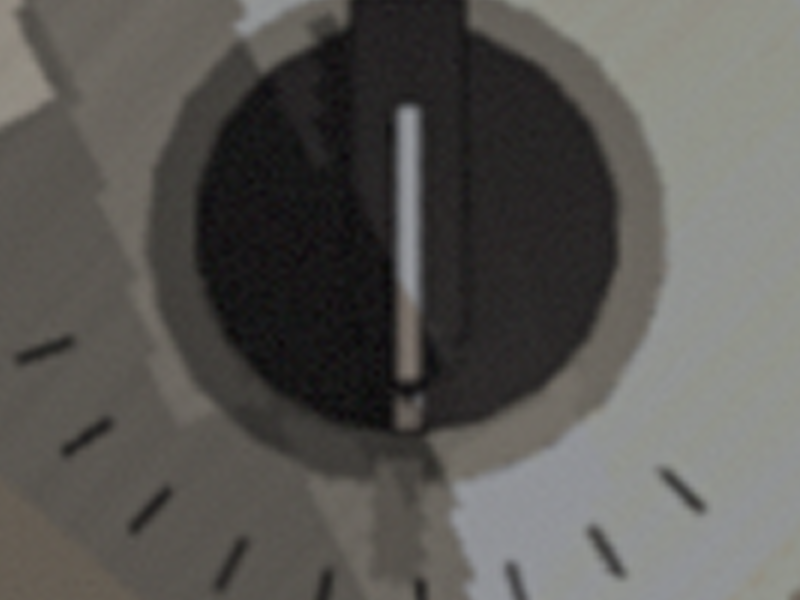

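```bash
python3 -c "
from h import *
a=np.load('pics/w3.npz')
P=lambda u,v,z: wpix(a,((1120+u)/6-.42,(200+v)/6-.42),z=z)[:2]
L=P(408,108,85);N=P(408,380,85);S=P(409,428,55);S0=P(409,402,55);C=P(407,223,55);Rg=P(407,226,47)
to=P(399,576,48);ti=P(400,462,48)
ang=lambda v:np.degrees(np.arctan2(v[1],v[0]))
print(L,N,S,C,Rg,to,ti)
print('bar',ang(N-L),'tip-L',ang(S-C),'tab',ang(to-ti),ang(to-C),ang(ti-C),ang((to+ti)/2-Rg),'radii',np.linalg.norm(to-C),np.linalg.norm(S-C))
"
```

```text
[583.82541148  45.90604253] [611.19410751  32.64126937] [616.56523377  30.32738987] [592.85238355  41.53647456] [592.52216736  41.73073282] [633.71095766  20.61072122] [620.20847373  27.30175132]
bar -25.858054623298397 tip-L -25.300141701781797 tab -26.360286742163346 -27.119293795956054 -27.490184421983386 -27.299937510020822 radii 45.90544881697215 26.228664565849503
```

The stroke and line are at column 408 and the tab's centre is at column 400, so the dial needs about 1.3° more clockwise. I'll regrip and nudge it.

```bash
python3 -m crank '[[5,0.1,0,0,5],[10,0.1,0,0,5],[10,0.1,0,0,5],[10,0.1,3,0,4],[10,0.1,5,0,4],[10,0.1,7,0,4],[10,0.1,8,0,4],[10,0.1,8,0,4],[10,0.1,8,0,2],[10,0.1,8,0,1],[10,0.1,8,0,1],[10,0.1,8,0,1],[10,0.1,8,0.01,1],[10,0.1,8,0.02,1],[10,0.1,8,0.025,1],[10,0.1,8,0.025,1]]' 20;  python3 -m crank '[[0,0,0,0,2],[0,0,0,0,3],[0,0,0,0,4],[0,0,0,0,4],[0,0,-2,0,4],[0,0,-4,0,4],[0,0,-6,0,6],[-3,0,-8,0,8.5],[-7,0,-9,0,8.5],[-10,0,-9,0,8.5],[-10,0,-9,0,8.5],[-10,0,-9,0,8.5]]'
python3 -c "
from h import *
s=wsnap('w4');print(s['tool_pos'],s['tcp_rot'])
a=np.load('pics/w4.npz');im=a['im']
save('w','c5.png',cv2.resize(im,None,fx=6,fy=6,interpolation=cv2.INTER_CUBIC)[200:800,1120:1920])"
```

```text
time: 7.55
tool_pos: [592.4, 40.6, 84.0]
tcp_rot: [180.0, 0.1, 152.7]
ft_force: [-4.0, -1.6, 6.9]
finger_gap: 12.2
grip_force: 25.9
time: 8.75
tool_pos: [680.4, -5.1, 171.4]
tcp_rot: [-180.0, -0.1, 152.7]
ft_force: [0.3, -0.3, 0.2]
finger_gap: 84.9
grip_force: 0.0
[680.38144538  -5.13161223 171.40622741] [-1.79982432e+02 -7.43491296e-02  1.52698322e+02]
```

View pics/c5.png

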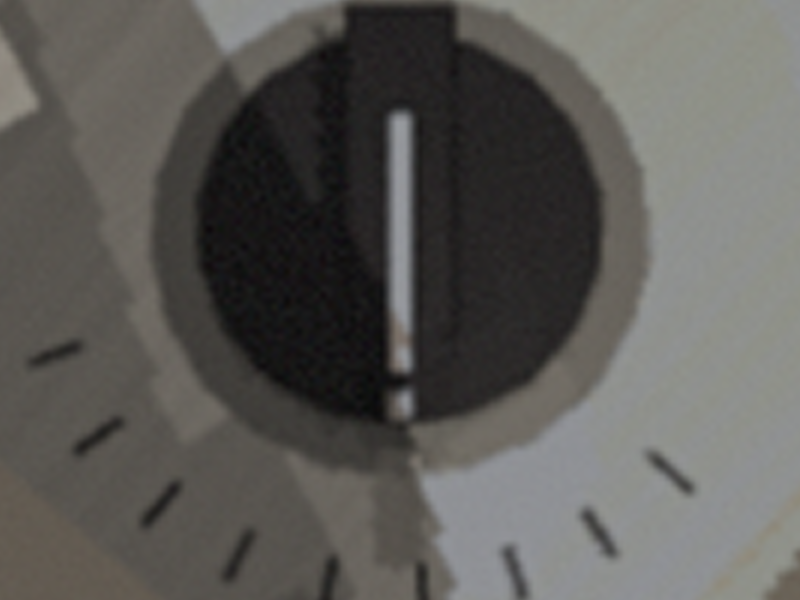

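The line, stroke and tab are all at about column 399, so the dial is set. Next I'll put the camera over the cap and centre on it.

```bash
python3 -m crank '[[4,3,0,0,8.5],[8,6,0,0,8.5],[12,8.5,0,0,8.5],[12,8.5,0,0,8.5],[12,8.5,0,0,8.5],[12,8.5,0,0,8.5]]' 60
python3 -c "
from h import *
s=wsnap('w5');print(s['tool_pos'],s['tcp_rot'])
a=np.load('pics/w5.npz');d=a['d']
# points near cap top by depth
pts=[]
for v in range(0,384,1):
  for u in range(120,400,1):
    if d[v,u]>0:
      p=wpix(a,(u,v),d=float(d[v,u]))
      if abs(p[2]-100)<3 and np.hypot(p[0]-544,p[1]-160)<50: pts.append(p)
pts=np.array(pts);(c,r)=cv2.minEnclosingCircle(pts[:,:2].astype(np.float32))
c2,r2=np.median(pts,0),0
print(len(pts),c,r,pts.mean(0),c2,np.ptp(pts,axis=0))
"
```

```text
time: 9.4
tool_pos: [612.6, 125.4, 172.5]
tcp_rot: [-180.0, 0.0, 152.8]
ft_force: [-0.2, -0.9, -0.6]
finger_gap: 85.1
grip_force: 0.0
[612.56858681 125.42785849 172.53628295] [-1.79996095e+02  3.00137980e-02  1.52756105e+02]Traceback (most recent call last):
  File "<string>", line 10, in <module>
    p=wpix(a,(u,v),d=float(d[v,u]))
  File "h.py", line 12, in wpix
    c=calibration("wrist");f=192/np.tan(np.radians(c["fovy"]/2));T=np.array(c["tool_from_camera"])
ValueError: time passes only in moves, steps and waits
```

View pics/w5.png

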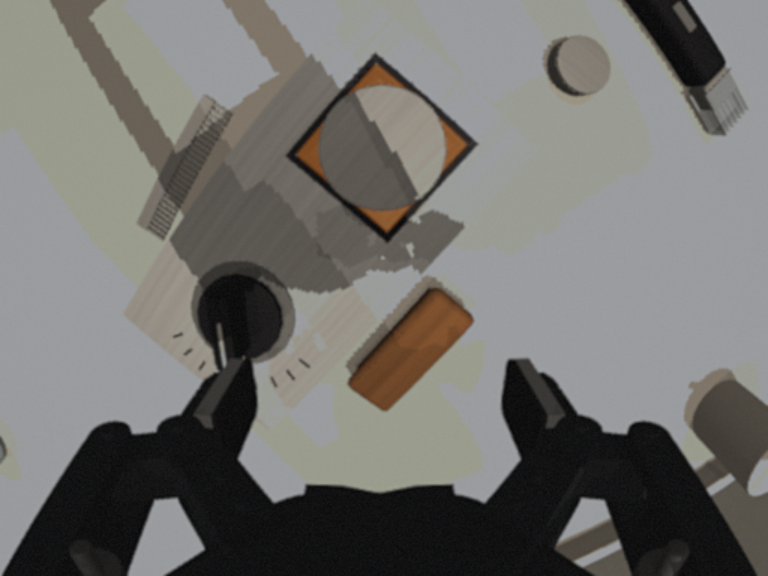

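The cap is directly below the camera. Its circle spans columns 319–446 and rows 85–211, so the centre is (382.5,148), and the well's corners agree.

```bash
python3 -c "
from h import *
a=np.load('pics/w5.npz')
Q=lambda u,v,z: wpix(a,(u/1.5-.17,v/1.5-.17),z=z)[:2]
c=Q(382.5,148,100);w=np.mean([Q(u,v,45) for u,v in[(376,54),(477,145),(388,240),(288,154)]],0)
print(c,w,Q(319,148,100),Q(446,148,100))
y=np.radians(152.75);tx=np.array([np.cos(y),np.sin(y)]);ty=np.array([np.sin(y),-np.cos(y)])
d=c-a['tool_pos'][:2];print('shift x,y cm',d@tx/10,d@ty/10)"
```

```text
[546.01526374 162.61104604] [545.80654996 163.04913259] [533.1808005  138.48090167] [558.17726001 187.14578394]
shift x,y cm 7.619225669282135 0.25834605041593667
```

```bash
python3 -m crank '[[4,0.2,0,0,8.5],[7.6,0.2,0,0,8.5],[7.6,0.2,0,0,8.5],[7.6,0.2,2,0,8.5],[7.6,0.2,4,0,8.5],[7.6,0.2,5.5,0,8.5],[7.6,0.2,6.5,0,8.5],[7.6,0.2,7.1,0,8.5],[7.6,0.2,7.4,0,8.5],[7.6,0.2,7.4,0,8.5],[7.6,0.2,7.4,0,7]]' 20;  python3 -m crank '[[0,0,0,0,6],[0,0,0,0,5],[0,0,0,0,5],[0,0,0,0,5],[0,0,0,0,5]]' 20
```

```text
time: 10.55
tool_pos: [546.7, 162.3, 99.1]
tcp_rot: [180.0, 0.1, 152.7]
ft_force: [0.1, 0.4, 1.0]
finger_gap: 72.8
grip_force: 0.0
time: 11.05
tool_pos: [546.4, 162.0, 99.0]
tcp_rot: [-180.0, 0.0, 152.7]
ft_force: [-1.7, -3.6, 6.0]
finger_gap: 55.0
grip_force: 21.2
```

```bash
python3 -m crank '[[0,0,0,0,5],[0,0,0,0,5],[0,0,0,-0.1,5],[0,0,0,-0.2,5],[0,0,0,-0.3,5],[0,0,0,-0.4,5],[0,0,0,-0.4,5]]' 60; python3 -c "
from h import *
s=sense();print(s['wrist_torque'],s['ft_force'])"
```

```text
time: 11.75
tool_pos: [546.4, 162.2, 99.3]
tcp_rot: [180.0, 0.0, 175.8]
ft_force: [-3.0, -2.8, 7.5]
finger_gap: 53.6
grip_force: 62.0
[-0.53498383  0.60224535 -0.19894783] [-3.02281668 -2.79138869  7.46603304]
```

```bash
python3 -m crank '[[0,0,0,-0.1,5],[0,0,0,-0.2,5],[0,0,0,-0.3,5],[0,0,0,-0.4,5],[0,0,0,-0.5,5],[0,0,0,-0.6,5],[0,0,0,-0.7,5],[0,0,0,-0.77,5],[0,0,0,-0.8,5],[0,0,0,-0.8,5]]' 60; python3 -c "
from h import *
s=sense();print(s['wrist_torque'],s['joint_pos'])"
```

```text
time: 12.75
tool_pos: [546.0, 162.2, 99.3]
tcp_rot: [-180.0, -0.0, -138.5]
ft_force: [-7.3, -2.2, 9.5]
finger_gap: 53.9
grip_force: 62.2
[-0.56771551  0.88352214 -0.25074693] [ 1.13887507e+01  1.00810179e+01  9.90308484e+01 -4.75464980e-03
  7.08910082e+01 -1.20151253e+02]
```

```bash
python3 -m crank '[[0,0,-0.2,0,5],[0,0,-0.4,0,5],[0,0,-0.6,0,5],[0,0,-0.8,0,5],[0,0,-0.8,0,5],[0,0,-0.8,0,5],[0,0,-0.8,0,5]]' 60;python3 -c "
from h import *
s=wsnap('w6')
im=snapshot('scene')[0]
a=cv2.resize(im[170:270,200:340],(560,400),interpolation=cv2.INTER_CUBIC);b=cv2.resize(np.load('pics/w6.npz')['im'],(533,400))
save('x','m6.png',cv2.resize(np.hstack([b[:,:],a]),None,fx=.73,fy=.73))"
```

```text
time: 13.45
tool_pos: [546.1, 162.3, 106.3]
tcp_rot: [180.0, 0.0, -138.5]
ft_force: [0.3, -0.2, -0.4]
finger_gap: 53.8
grip_force: 64.0
```

View pics/m6.png

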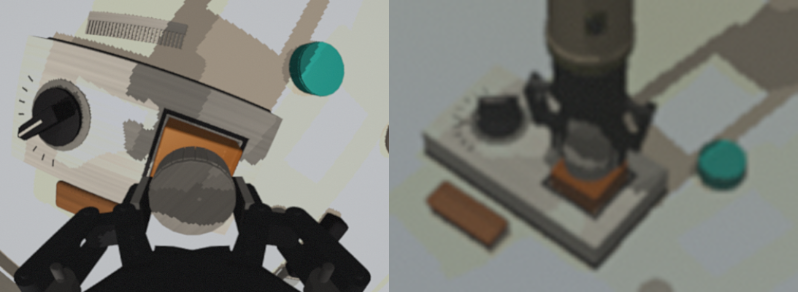

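The force is now -0.4 N, which is the cap's weight alone, so the jar stayed in its well. I'll raise it until the cap's lower edge is 25 mm above the rim.

```bash
python3 -m crank '[[0,0,-0.5,0,5],[0,0,-1,0,5],[0,0,-1.5,0,5],[0,0,-2,0,5],[0,0,-2.5,0,5],[0,0,-3,0,5],[0,0,-3.5,0,5],[0,0,-3.9,0,5],[0,0,-4,0,5],[0,0,-4,0,5],[0,0,-4,0,5],[0,0,-4,0,5]]' 60;python3 -c "
from h import *
s=sense();print(s['wrist_torque'])
im=snapshot('scene')[0];b=snapshot('wrist')[0]
a=cv2.resize(im[170:270,200:340],(560,400),interpolation=cv2.INTER_CUBIC);b=cv2.resize(b,(533,400))
save('x','m7.png',cv2.resize(np.hstack([b,a]),None,fx=.73,fy=.73))"
```

```text
time: 14.75
tool_pos: [545.8, 162.2, 145.9]
tcp_rot: [180.0, -0.0, -138.5]
ft_force: [-0.3, -0.1, -0.9]
finger_gap: 54.2
grip_force: 64.0
[ 0.00437979 -0.02633977  0.0269996 ]
```

View pics/m7.png

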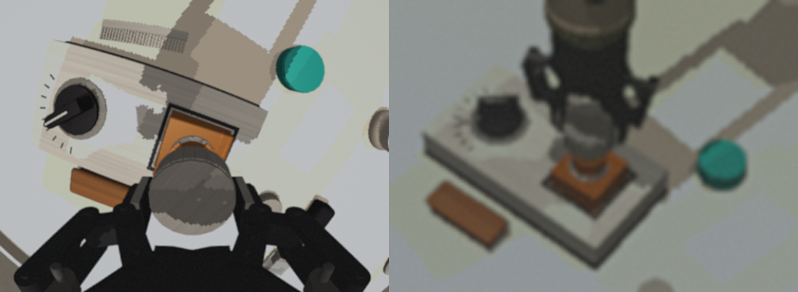

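The cap is held level above the bared amber neck at (590,160), the jar is seated in its well, and nothing else has moved. I'm handing it in.

```bash
python3 -c "
from bench import hand_in
print(hand_in())"
```

```text
the job is handed in; nothing more can be done
None
```

The job is handed in: the dial's nose lines up with the index tab, and the cap, unscrewed about 69°, is held level about 25 mm above the open jar, which is still in its well.

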